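Clear the extractor grille and set its suction

TASK

The nail buffer block has been left on the dust extractor's intake grille. Put it down flat inside the steel instrument tray, then slide the red suction fader along its track until its white line is level with the green marker. Leave the marker where it is, and do not push about or knock over the nail polish bottles.

Things in the scene. Friction and masses are not known exactly. Their poses are not given: they have to be found in the camera images.
- extractor: White box-shaped nail dust extractor, fixed to the table, 220 (its x) x 280 (its y) x 60 mm high. Origin: centre of its underside. The square light grille (170 mm, its top 62 mm above the table) is centred at its y = +40 mm; the grey control strip with the fader's track runs along its x at its y = -95 mm, with the strip's surface 60 mm above the table. The deck is otherwise clear.
- buffer: Loose yellow and orange nail buffer block, 95 (its x) x 26 x 26 mm, about 50 g, rigid, lying on the grille. Origin: centre of its underside; its x axis runs along its length.
- buffer_center (a point): The centre of the buffer block, 13 mm above its underside.
- tray: Open steel instrument tray, fixed, 220 (its x) x 170 (its y) mm outside, rim 30 mm high, walls and floor 4 to 5 mm thick. Origin: centre of its underside. A blue nail file, 150 x 20 x 5 mm, lies loose in it along its +y wall, between its y = +50 and +74 mm; the rest is empty. It stands to the left or to the right of the extractor.
- basket: White plastic basket, 200 x 150 x 55 mm, fixed, on the other side of the extractor, with a clear box in it. Not to be used. Origin: centre of its underside.
- fader_top (a point): Centre of the top of the red fader cap, on its white line. The cap is 36 mm long along the track (extractor's x), 26 mm across it, and 36 mm high above the deck, so its top stands 97 mm above the table. The axes are the extractor's.
- fader (a joint): Position of the fader along its track in m: 0 at the end of the track nearest the robot (cap centre at the extractor's x = -60 mm), growing along the extractor's +x, away from the robot, to 0.12. It takes about 2 to 3 N to slide and stays where it is left.
- marker_top (a point): Centre of the top of the green marker: a flat tab 14 mm along the track, 22 mm across it, 3 mm high, lying on the control strip beside the track at the extractor's y = -124 mm (29 mm from the track's middle). The axes are the extractor's.
- marker (a joint): Position of the green marker along the track in m, on the same scale as the fader: the fader is level with the marker when the two values are equal. Held by stiff friction (about 15 N); not to be moved.
- polish_red: Loose red nail polish bottle, 40 mm wide, 85 mm tall, beyond the tray or basket on the left. Origin: centre of its underside.
- polish_blue: The same in blue, beyond the tray or basket on the right.
- polish_green: The same in green, at the robot's left, near its base.
Mind the look-alikes: they are no part of the job. Of the things shaped like the buffer, the yellow one is meant.

How it is judged:
On the way, in this order (a step that is already met when the one before it is completed fails the run):
1. the buffer block lies inside the steel tray, let go (x of buffer_center in the frame of tray between -0.1 and 0.1 m and y of buffer_center in the frame of tray between -0.075 and 0.075 m and z of buffer_center in the frame of tray below 0.026 m and linear speed of buffer below 0.03 m/s and contact force between the fingers and buffer below 0.05 N), for 0.2 s.
2. the red fader is level with the green marker (x of fader_top in the frame of marker_top between -0.007 and 0.007 m and velocity of joint fader between -0.01 and 0.01 m/s), for 0.2 s.
At the end, for the whole second after the job is handed in: The buffer block lies still and released inside the steel tray (its centre within 100 mm lengthwise and 75 mm crosswise of the middle of the tray and less than 26 mm above the table), and the fader's white line is within 7 mm of the middle of the green marker along the track, at rest (all of step 1 and all of step 2); the robot touches nothing.
It fails at once if a polish bottle is moved more than 30 mm or tipped over (distance of any of polish_red, polish_blue, polish_green from where it was at the start of the episode above 0.03 m or angle between any of polish_red, polish_blue, polish_green's own z axis and vertical above 0.4 rad).
It fails at once if the green marker is pushed more than 4 mm from where it was (distance of marker_top from where it was at the start of the episode above 0.004 m).
It also fails if it takes over 48 s, if anything falls off the work surface, if the arm or the gripper's body presses on something with over 40 N, if the wrist force passes 120 N, or if a joint passes its speed limit or range.

ROBOT

A 7-joint arm with a two-finger parallel gripper is mounted at the origin on the work surface. World frame = base frame: x ahead of the robot, y to its left, z up, the work surface at z = 0. Lengths are in m, angles in rad, forces in N, time in s.
With the tool pointing down it reaches from about 0.4 to 0.85 m from the base axis. Payload 10.4 kg.
Tool frame: the origin (TCP) lies midway between the tips of the shut fingers; the grasp point (between the pads) lies 19 mm behind it; z points along the fingers, x is the direction in which the jaws open and shut, and the axes are right-handed (so a half turn about z gives the same grasp; the last joint's range is limited). The gripper opens to 85 mm and grips with 20 to 120 N. Pads are 22 mm wide; open, the fingers measure 114 mm over their backs; the gripper's body (76 mm by 85 mm) begins 54 mm behind the grasp point. The pads swing forward as they close: fully open they stand 13 mm farther back than shut.
Start: joints at [-1.188, 0.332, -0.065, 1.46, 0.022, 1.35, -0.088], TCP at [0.247, 0.574, 0.231] pointing down, gripper open.
Joint ranges: [-2.6, 2.6], [-0.5, 2.12], [-1.47, 1.34], [0.16, 2.42], [-1.27, 4.41], [0.06, 2.06], [-2.6, 2.6]. Speed limits (rad/s): [2.22, 2.22, 2.79, 2.79, 3.14, 3.14, 3.14].

INTERFACE

Orientations are given as a unit quaternion [x, y, z, w].
In Python, from workcell import manip, cams gives the robot as it stands.
- The arm moves only by the tool move_arm, never from a script. Its argument "moves" is a list of rows, each a list of 7 numbers: the turn, a rotation vector about the tool's x, y, z in degrees, then the shift along the tool's x, y, z in m, then the finger opening in m, from 0 to 0.0854. A call has 1 to 10 rows; each row is the pose to reach, as a shift and turn from the pose commanded when the call began, along the tool's axes at that moment; what a row does not reach only later rows make up. A row lasts 1/10 s, in which the tool goes at most 50 mm and 8.59 degrees, less where a joint would pass 70% of its speed; a pose out of reach is approached as far as the arm can. A call with a gripper value outside its range is refused whole. The fingers move at their own pace and stop on an object; "grip_force" is the grip in N (left out, the last holds). Time passes only in rows, so rows that repeat a pose let the fingers close. It gives the time, the measured TCP pose, the force and the opening at its end, in the units of the state.
- manip.get_obs(): the state, without advancing time (a new reading comes with each control period).
- cams.camera(name): name is "side" or "top"; returns the picture (384x512x3 uint8, red, green, blue); there is no depth.
- cams.camera_params(name): a dict with "fx", "fy", "cx", "cy" (pixels), "dist_coeffs" ([k1, k2, p1, p2, k3] as OpenCV has them; the pictures are not rectified), "xyz" and "rotation" of the camera in the world. Camera axes: x right, y up, looking along -z (the intrinsics and any distortion apply to the point x, -y, -z); pixel columns grow to the right and rows downward; lengths in m; the calibration is good to about 2 mm. A picture is of the moment at which its call begins. camera_params takes no time and is no camera call.
- manip.hand_in(): hands the job in, once; it reports no verdict.
The state is a dict: "clock": time; "joint_pos": joint angles; "joint_velocities": joint speeds; "tau": joint torques, N m; "position": TCP position; "ee_rot": TCP orientation; "ft_force": force on the tool from outside, world axes, zero at the start; "torque": the same for the moment, N m; "grip_width": opening from 0.0 (shut) to 1.0 (fully open).
Only numpy, scipy, OpenCV 4.12 (cv2) and the standard library are available. Lean on these libraries where they do the work, as an engineer would, in place of code of your own. Each camera call takes 0.05 s, during which the arm holds its last target. There are 200 camera calls.

## Working session

There is one attempt and no reset: what is moved stays moved. The work goes in short steps, Python scripts to look and compute and a tool call to move; the robot and the scene stay as the last step left them, time stands still between calls to the robot, and variables do not carry over. Pictures are saved under pics/ and viewed, about 8 in all and at most 12, crops included, and the job is handed in when it is done.

Besides the shell and the picture viewer there is one more tool, called after "Emit:" as name(argument=value, ...) on one line, values as JSON. move_arm: Moves the arm, as the interface text tells. Its arguments: {"type":"object","properties":{"moves":{"type":"array","items":{"type":"array","items":{"type":"number"}}},"grip_force":{"type":"number"}},"required":["moves"]}

```bash
mkdir -p pics; cat > h.py <<'E'
import numpy as np, cv2
from workcell import manip, cams
from scipy.spatial.transform import Rotation as R
def P(n):
    p=cams.camera_params(n); K=np.array([[p['fx'],0,p['cx']],[0,p['fy'],p['cy']],[0,0,1.]])
    r=np.array(p['rotation'],float)
    r=r if r.shape==(3,3) else R.from_quat(r).as_matrix()
    return K,np.array(p['dist_coeffs'],float),np.array(p['xyz'],float),r
def ray(n,uv):
    K,d,c,r=P(n); q=cv2.undistortPoints(np.array(uv,float).reshape(-1,1,2),K,d).reshape(-1,2)
    return c,(np.c_[q[:,0],-q[:,1],-np.ones(len(q))])@r.T
def onz(n,uv,z):
    c,d=ray(n,uv); return c+d*((z-c[2])/d[:,2])[:,None]
def proj(n,X):
    K,d,c,r=P(n); q=(np.array(X,float).reshape(-1,3)-c)@r; q=q*[1,-1,-1]
    return cv2.projectPoints(q,np.zeros(3),np.zeros(3),K,d)[0].reshape(-1,2)
def snap(n,f):
    im=cams.camera(n); cv2.imwrite('pics/'+f,cv2.cvtColor(im,cv2.COLOR_RGB2BGR)); return im
E
python3 - <<'E'
from h import *
for n in('top','side'):
    print(n,cams.camera_params(n)); snap(n,n+'0.png')
print(manip.get_obs())
E
```

```text
top {'fx': 425.87205866143916, 'fy': 425.87205866143916, 'cx': 255.40252041012036, 'cy': 189.75441615564097, 'dist_coeffs': array([-0.0064504,  0.       ,  0.       ,  0.       ,  0.       ]), 'xyz': array([0.4262808 , 0.00750502, 1.48140474]), 'rotation': array([ 0.02784865, -0.01968056, -0.69655713,  0.71669052])}
side {'fx': 466.93473084863547, 'fy': 466.93473084863547, 'cx': 258.37309342577265, 'cy': 196.55482717421523, 'dist_coeffs': array([-0.08819864,  0.        ,  0.        ,  0.        ,  0.        ]), 'xyz': array([ 0.39668668, -1.13743876,  0.75888137]), 'rotation': array([ 0.50389786, -0.02572711, -0.05885015,  0.861372  ])}
{'clock': 0.1, 'joint_pos': array([-1.18760937,  0.33282843, -0.06472119,  1.4608446 ,  0.02156317,
        1.34990981, -0.08847755]), 'joint_velocities': array([ 0.00072148,  0.00056271, -0.00171034, -0.00144216, -0.0011402 ,
       -0.00145132,  0.0012847 ]), 'tau': array([ 1.38890427e-03, -6.26744127e+01,  4.92264878e-02, -3.92428708e+01,
        1.64085900e-02,  7.17347677e-03, -1.91230123e-05]), 'position': array([0.24656091, 0.57394484, 0.23058928]), 'ee_rot': array([ 8.35072553e-01,  5.50139446e-01, -5.37242141e-04,  3.63115279e-04]), 'ft_force': array([-0.25920165,  0.29569957,  0.35479487]), 'torque': array([ 0.04523275,  0.04431966, -0.00965439]), 'grip_width': 0.9986712218163499}
```

View pics/top0.png

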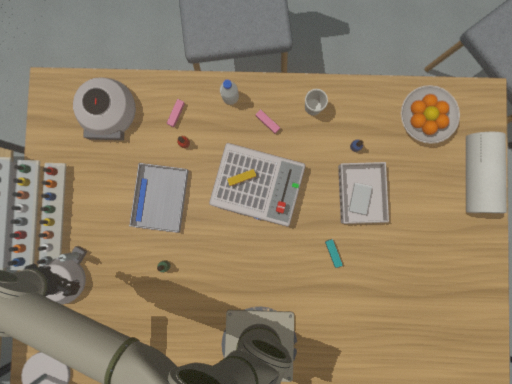

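View pics/side0.png

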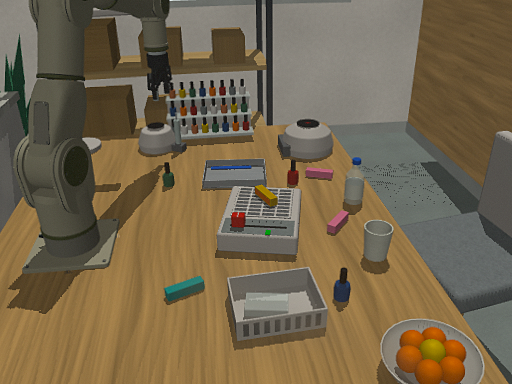

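The top view shows the tray at about (160,198) with the file on its left, the buffer at (242,178), the fader cap at (281,208) and the marker at (295,185). The side view agrees. Next I measure these with colour masks.

```bash
cat > m.py <<'E'
from h import *
def mask(im,lo,hi,box):
    h=cv2.cvtColor(im,cv2.COLOR_RGB2HSV); m=cv2.inRange(h,lo,hi); b=np.zeros_like(m); x0,y0,x1,y1=box; b[y0:y1,x0:x1]=m[y0:y1,x0:x1]; return b
def blob(m):
    c=max(cv2.findContours(m,cv2.RETR_EXTERNAL,cv2.CHAIN_APPROX_NONE)[0],key=cv2.contourArea)
    return c.reshape(-1,2).astype(float)
E
python3 - <<'E'
from m import *
t=cv2.cvtColor(cv2.imread('pics/top0.png'),cv2.COLOR_BGR2RGB); s=cv2.cvtColor(cv2.imread('pics/side0.png'),cv2.COLOR_BGR2RGB)
def rect(n,c,z):
    w=onz(n,c,z)[:,:2]; r=cv2.minAreaRect((w*1000).astype(np.float32)); return np.round(r[0],1),np.round(r[1],1),round(r[2],1)
b=blob(mask(t,(15,150,120),(32,255,255),(215,160,270,195))); print('buffer',len(b),rect('top',b,.088))
f=blob(mask(t,(0,150,90),(8,255,255),(268,195,295,222))); print('fader',f.min(0),f.max(0),rect('top',f,.097))
g=blob(mask(t,(50,120,80),(75,255,255),(285,175,305,195))); print('marker',g.min(0),g.max(0),rect('top',g,.063))
g=blob(mask(s,(50,120,80),(75,255,255),(255,220,285,240))); print('marker side',g.min(0),g.max(0),rect('side',g,.063))
# extractor deck: white
h=cv2.cvtColor(t,cv2.COLOR_RGB2HSV)
m=mask(t,(0,0,90),(180,60,255),(205,135,312,232)); m=cv2.morphologyEx(m,cv2.MORPH_CLOSE,np.ones((9,9)))
e=blob(m); print('extr',rect('top',e,.06))
m=mask(t,(90,0,60),(140,255,255),(120,155,195,240)) | mask(t,(0,0,60),(180,50,255),(120,155,195,240)); m=cv2.morphologyEx(m,cv2.MORPH_CLOSE,np.ones((5,5)))
e=blob(m); print('tray',rect('top',e,.03))
T=cv2.resize(t[140:232,200:312],None,fx=5,fy=5,interpolation=cv2.INTER_CUBIC)
S=cv2.resize(s[175:260,210:310],None,fx=5,fy=5,interpolation=cv2.INTER_CUBIC)
cv2.imwrite('pics/c1.png',T[:,:,::-1]);cv2.imwrite('pics/c2.png',S[:,:,::-1])
E
```

```text
buffer 62 (array([560.3,  71.9]), array([25.4, 92.6]), 21.7)
fader [276. 208.] [283. 212.] (array([455.6, -55.3]), array([13. , 22.7]), 1.6)
marker [292. 183.] [297. 187.] (array([ 541.3, -105.9]), array([17.9, 10.6]), 73.1)
marker side [265. 230.] [270. 234.] (array([ 543.2, -106.3]), array([19.2, 13.4]), 81.4)
extr (array([539.7,  21.5]), array([278.4, 222.2]), 76.3)
tray (array([488.3, 356.2]), array([173.8, 220.4]), 84.3)
```

View pics/c1.png

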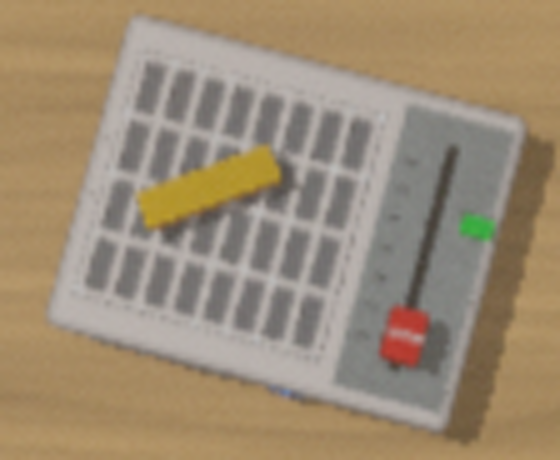

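```bash
cat >> m.py <<'E'
def go(x,y,z,yaw):
    o=manip.get_obs(); r=R.from_quat(o['ee_rot']); d=r.inv().apply(np.array([x,y,z])-o['position'])
    a=np.radians(yaw); best=None
    for k in(0,np.pi):
        c,s=np.cos(a+k),np.sin(a+k)
        T=R.from_matrix(np.array([[c,s,0],[s,-c,0],[0,0,-1]])); v=(r.inv()*T).as_rotvec(degrees=True)
        if best is None or np.linalg.norm(v)<np.linalg.norm(best): best=v
    print('turn',best.round(1),'shift',d.round(4),'at',o['position'].round(4),'clock',o['clock'],'F',o['ft_force'].round(1),'w',o['grip_width'])
E
python3 - <<'E'
from m import *
go(.560,.072,.16,21.7)
a=np.radians(-13.7); ex=np.array([np.cos(a),np.sin(a)]); ey=np.array([-ex[1],ex[0]]); c=np.array([.5397,.0215])
for n,uv,z in(('fader',(281.4,206.8),.097),('marker',(295.4,185.2),.063)):
    w=onz('top',[uv],z)[0]; print(n,w,(w[:2]-c)@ex,(w[:2]-c)@ey)
E
```

```text
turn [ 0.   0.1 45.1] shift [-0.3374  0.4861  0.071 ] at [0.2466 0.5739 0.2306] clock 0.1 F [-0.3  0.3  0.4] w 0.9986712218163499
fader [ 0.46617612 -0.06114911  0.097     ] -0.05185759761899737 -0.09771092978226055
marker [ 0.54052866 -0.10773489  0.063     ] 0.03141283471655851 -0.12536178942874945
```

Emit:
move_arm(moves=[[0,0,45,-0.337,0.486,0.07,0.06],[0,0,45,-0.337,0.486,0.07,0.06],[0,0,45,-0.337,0.486,0.07,0.06],[0,0,45,-0.337,0.486,0.07,0.06],[0,0,45,-0.337,0.486,0.07,0.06],[0,0,45,-0.337,0.486,0.07,0.06],[0,0,45,-0.337,0.486,0.07,0.06],[0,0,45,-0.337,0.486,0.07,0.06],[0,0,45,-0.337,0.486,0.07,0.06],[0,0,45,-0.337,0.486,0.07,0.06]], grip_force=30)

```text
clock: 1.1
position: [0.5105, 0.1514, 0.1723]
ee_rot: [0.982, 0.189, 0.0, -0.0]
ft_force: [0.5, 1.0, -0.9]
grip_width: 0.703
```

```bash
python3 -c "
from m import *
go(.560,.072,.12,21.7)"
```

```text
turn [-0.  -0.   0.1] shift [0.0166 0.0921 0.0522] at [0.5105 0.1514 0.1723] clock 1.1 F [ 0.5  1.  -0.9] w 0.7027620185317137
```

Emit:
move_arm(moves=[[0,0,0,0.017,0.092,0.052,0.06],[0,0,0,0.017,0.092,0.052,0.06],[0,0,0,0.017,0.092,0.052,0.06],[0,0,0,0.017,0.092,0.052,0.06],[0,0,0,0.017,0.092,0.052,0.06]])

```text
clock: 1.6
position: [0.5596, 0.0754, 0.1207]
ee_rot: [0.982, 0.189, -0.0, -0.0]
ft_force: [-0.2, 0.6, 0.4]
grip_width: 0.697
```

```bash
python3 -c "
from m import *
t=snap('top','t1.png'); s=snap('side','s1.png')
go(.560,.072,.065,21.7)
im=np.hstack([cv2.resize(a,(380,380),interpolation=cv2.INTER_CUBIC) for a in (t[130:235,200:305],s[130:235,205:310])])
cv2.imwrite('pics/c3.png',im[:,:,::-1])"
```

```text
turn [-0.  -0.1  0.2] shift [-0.0012  0.0039  0.0562] at [0.5597 0.076  0.1212] clock 1.7 F [1.1 0.1 0.4] w 0.702113661161941
```

View pics/c3.png

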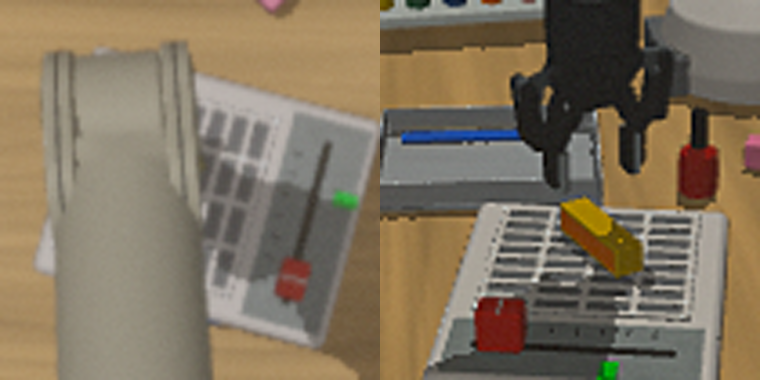

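The side view shows the fingers above the buffer and straddling it. I'll descend and grip.

Emit:
move_arm(moves=[[0,0,0,-0.001,0.004,0.03,0.06],[0,0,0,-0.001,0.004,0.045,0.06],[0,0,0,-0.001,0.004,0.056,0.06],[0,0,0,-0.001,0.004,0.056,0.06],[0,0,0,-0.001,0.004,0.056,0.06],[0,0,0,-0.001,0.004,0.056,0.015],[0,0,0,-0.001,0.004,0.056,0.015],[0,0,0,-0.001,0.004,0.056,0.015],[0,0,0,-0.001,0.004,0.056,0.015],[0,0,0,-0.001,0.004,0.056,0.015]])

```text
clock: 2.7
position: [0.561, 0.0702, 0.0654]
ee_rot: [0.982, 0.189, 0.001, -0.0]
ft_force: [-0.6, -0.0, 6.8]
grip_width: 0.294
```

Emit:
move_arm(moves=[[0,0,0,0,0,0,0.015],[0,0,0,0,0,0,0.015],[0,0,0,0,0,-0.04,0.015],[0,0,0,0,0,-0.09,0.015],[0,0,0,0,0,-0.09,0.015],[0,0,0,0,0,-0.09,0.015]])

```text
clock: 3.3
position: [0.5609, 0.0702, 0.1555]
ee_rot: [0.982, 0.189, 0.001, -0.0]
ft_force: [-0.4, -0.6, -2.1]
grip_width: 0.296
```

```bash
python3 -c "
from m import *
a=np.radians(-5.7); X=np.array([np.cos(a),np.sin(a)]);Y=np.array([-X[1],X[0]]); p=np.array([.4883,.3562])-.015*Y; print(p)
go(p[0],p[1],.15,84.3)
s=snap('side','s2.png'); cv2.imwrite('pics/c4.png',cv2.resize(s[110:240,170:330],None,fx=3,fy=3)[:,:,::-1])"
```

```text
[0.4868102  0.34127417]
turn [  0.1  -0.1 -62.5] shift [ 0.0317 -0.2792  0.0056] at [0.5609 0.0702 0.1555] clock 3.3 F [-0.4 -0.6 -2.1] w 0.2964593253300742
```

View pics/c4.png

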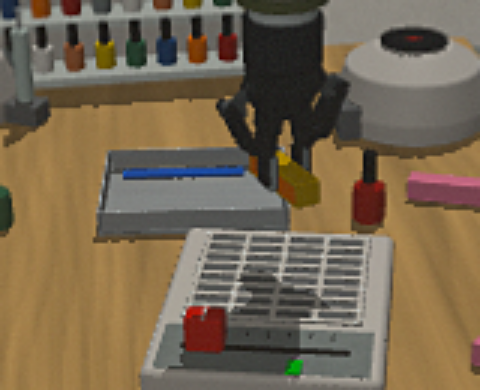

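The buffer is held and level. I'll carry it to the tray.

Emit:
move_arm(moves=[[0,0,-62.5,0.032,-0.279,0,0.015],[0,0,-62.5,0.032,-0.279,0,0.015],[0,0,-62.5,0.032,-0.279,0,0.015],[0,0,-62.5,0.032,-0.279,0,0.015],[0,0,-62.5,0.032,-0.279,0,0.015],[0,0,-62.5,0.032,-0.279,0,0.015],[0,0,-62.5,0.032,-0.279,0,0.015],[0,0,-62.5,0.032,-0.279,0,0.015],[0,0,-62.5,0.032,-0.279,0,0.015],[0,0,-62.5,0.032,-0.279,0,0.015]])

```text
clock: 4.35
position: [0.4862, 0.3404, 0.1532]
ee_rot: [0.742, 0.67, -0.001, -0.0]
ft_force: [0.6, -0.2, -1.1]
grip_width: 0.296
```

```bash
python3 -c "
from m import *
go(.487,.341,.010,84.3)
s=snap('side','s3.png'); cv2.imwrite('pics/c5.png',cv2.resize(s[80:210,170:330],None,fx=3,fy=3)[:,:,::-1])"
```

```text
turn [-0.1  0.1 -0.2] shift [0.0009 0.0009 0.1432] at [0.4862 0.3404 0.1532] clock 4.35 F [ 0.6 -0.2 -1.1] w 0.29590605586291596
```

Emit:
move_arm(moves=[[0,0,0,0,0,0.05,0.015],[0,0,0,0,0,0.09,0.015],[0,0,0,0,0,0.12,0.015],[0,0,0,0,0,0.13,0.015],[0,0,0,0,0,0.137,0.015],[0,0,0,0,0,0.142,0.015],[0,0,0,0,0,0.143,0.015],[0,0,0,0,0,0.143,0.015]])

```text
clock: 5.2
position: [0.4872, 0.3414, 0.0126]
ee_rot: [0.742, 0.671, 0.001, -0.0]
ft_force: [-0.0, 1.0, -0.2]
grip_width: 0.299
```

Emit:
move_arm(moves=[[0,0,0,0,0,0.001,0.015],[0,0,0,0,0,0.001,0.015],[0,0,0,0,0,0.002,0.015],[0,0,0,0,0,0.002,0.015]])

```text
clock: 5.6
position: [0.4866, 0.341, 0.0095]
ee_rot: [0.742, 0.671, 0.0, -0.0]
ft_force: [0.0, 0.2, -0.3]
grip_width: 0.3
```

Emit:
move_arm(moves=[[0,0,0,0,0,0.001,0.015],[0,0,0,0,0,0.001,0.055],[0,0,0,0,0,0.001,0.055],[0,0,0,0,0,0.001,0.055],[0,0,0,0,0,0.001,0.055],[0,0,0,0,0,0.001,0.055],[0,0,0,0,0,-0.05,0.055],[0,0,0,0,0,-0.1,0.055],[0,0,0,0,0,-0.15,0.055],[0,0,0,0,0,-0.17,0.055]])

```text
clock: 6.6
position: [0.4883, 0.342, 0.185]
ee_rot: [0.742, 0.671, 0.003, 0.0]
ft_force: [0.4, 1.3, -0.2]
grip_width: 0.645
```

```bash
python3 -c "
from m import *
t=snap('top','t4.png'); s=snap('side','s4.png')
c=np.array([.4883,.3562]); a=np.radians(-5.7); X=np.array([np.cos(a),np.sin(a)]);Y=np.array([-X[1],X[0]])
b=blob(mask(s,(15,150,100),(32,255,255),(195,150,280,195))); w=onz('side',b,.031)[:,:2]; r=cv2.minAreaRect((w*1000).astype(np.float32)); d=np.array(r[0])/1000-c; print(r,d@X,d@Y)
f=blob(mask(s,(0,150,60),(8,255,255),(225,205,255,240))); print(f.min(0),f.max(0))
go(.4661,-.0611,.17,76.3)
A=cv2.resize(s[150:250,190:290],(400,400),interpolation=cv2.INTER_CUBIC); B=cv2.resize(t[140:240,210:310],(400,400),interpolation=cv2.INTER_CUBIC)
cv2.imwrite('pics/c6.png',np.hstack([A,B])[:,:,::-1])"
```

```text
((475.8078918457031, 333.45233154296875), (109.07730102539062, 55.66023254394531), 22.86833381652832) -0.010171049061087581 -0.023875907257455475
[231. 212.] [244. 227.]
turn [ 0.3 -0.3  7.9] shift [-0.4035  0.0183  0.0119] at [0.4883 0.3422 0.1839] clock 6.7 F [0.8 0.7 0.7] w 0.640724417571139
```

View pics/c6.png

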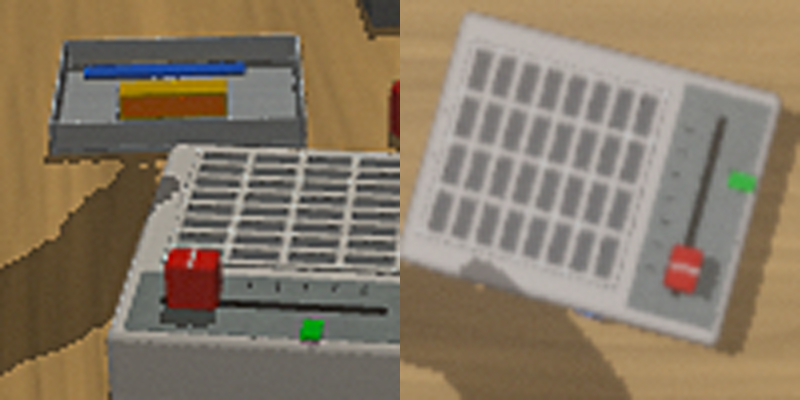

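The buffer lies flat in the tray. The fader is unmoved, with its line at about (281,207) in the top view. I'll grip the cap along the track, which keeps the fingers clear of the marker.

Emit:
move_arm(moves=[[0,0,98,-0.402,0.018,0.014,0.065],[0,0,98,-0.402,0.018,0.014,0.065],[0,0,98,-0.402,0.018,0.014,0.065],[0,0,98,-0.402,0.018,0.014,0.065],[0,0,98,-0.402,0.018,0.014,0.065],[0,0,98,-0.402,0.018,0.014,0.065],[0,0,98,-0.402,0.018,0.014,0.065],[0,0,98,-0.402,0.018,0.014,0.065],[0,0,98,-0.402,0.018,0.014,0.065],[0,0,98,-0.402,0.018,0.014,0.065]])

```text
clock: 7.7
position: [0.4635, -0.0627, 0.1646]
ee_rot: [1.0, -0.02, -0.001, 0.0]
ft_force: [0.1, 0.4, 0.3]
grip_width: 0.761
```

```bash
python3 -c "
from m import *
go(.466,-.060,.13,-13.7)"
```

```text
turn [ 0.   0.1 11.4] shift [ 0.0025 -0.0028  0.0346] at [ 0.4635 -0.0627  0.1646] clock 7.7 F [0.1 0.4 0.3] w 0.7608815312183969
```

Emit:
move_arm(moves=[[0,0,11.4,0.001,-0.001,0.034,0.065],[0,0,11.4,0.001,-0.001,0.034,0.065],[0,0,11.4,0.001,-0.001,0.034,0.065],[0,0,11.4,0.001,-0.001,0.034,0.065]])

```text
clock: 8.1
position: [0.4653, -0.0598, 0.1313]
ee_rot: [0.994, -0.113, -0.0, 0.0]
ft_force: [-0.4, 0.3, 0.7]
grip_width: 0.761
```

```bash
python3 -c "
from m import *
s=snap('side','s5.png'); go(.466,-.060,.080,-13.7)
cv2.imwrite('pics/c7.png',cv2.resize(s[160:260,190:320],None,fx=5,fy=5,interpolation=cv2.INTER_CUBIC)[:,:,::-1])"
```

```text
turn [-0.  -0.   0.7] shift [0.0005 0.     0.0516] at [ 0.4655 -0.0598  0.1316] clock 8.15 F [0.  0.7 0.1] w 0.7566877962054901
```

View pics/c7.png

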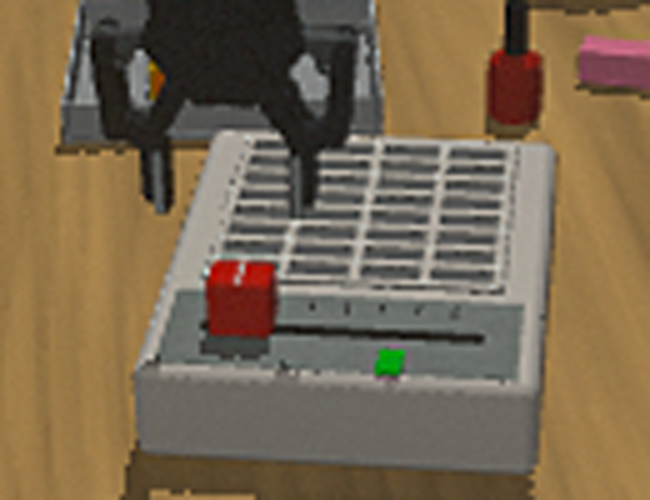

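The fingers straddle the cap, evenly fore and aft. I'll descend and grip it.

Emit:
move_arm(moves=[[0,0,0.5,0.001,0,0.03,0.065],[0,0,0.5,0.001,0,0.045,0.065],[0,0,0.5,0.001,0,0.051,0.065],[0,0,0.5,0.001,0,0.051,0.065],[0,0,0.5,0.001,0,0.051,0.025],[0,0,0.5,0.001,0,0.051,0.025],[0,0,0.5,0.001,0,0.051,0.025],[0,0,0.5,0.001,0,0.051,0.025],[0,0,0.5,0.001,0,0.051,0.025],[0,0,0.5,0.001,0,0.051,0.025]], grip_force=20)

```text
clock: 9.15
position: [0.4672, -0.06, 0.0816]
ee_rot: [0.993, -0.118, 0.001, -0.0]
ft_force: [-0.3, -0.9, 6.5]
grip_width: 0.415
```

```bash
python3 -c "
from m import *
o=manip.get_obs(); p=o['position'][:2]; a=np.radians(-13.7); ex=np.array([np.cos(a),np.sin(a)]); ey=np.array([-ex[1],ex[0]]); c=np.array([.5397,.0215])
print((p-c)@ex,(p-c)@ey,o['grip_width']*.0854,o['ft_force'])
p2=p+ex*(.032-(p-c)@ex); go(p2[0],p2[1],o['position'][2],-13.7)
t=cams.camera('side'); f=blob(mask(t,(0,150,60),(8,255,255),(215,205,265,240))); print(f.min(0),f.max(0))"
```

```text
-0.051135557176269865 -0.09639771898807395 0.035469232966873425 [-0.34629503 -0.90871815  6.54786164]
turn [-0.  -0.1  0.1] shift [0.0831 0.0002 0.0001] at [ 0.4672 -0.06    0.0816] clock 9.15 F [-0.3 -0.9  6.5] w 0.4153305968017965
[231. 212.] [244. 226.]
```

Emit:
move_arm(moves=[[0,0,0,0.01,0,0,0.025],[0,0,0,0.022,0,0,0.025],[0,0,0,0.034,0,0,0.025],[0,0,0,0.046,0,0,0.025],[0,0,0,0.058,0,0,0.025],[0,0,0,0.07,0,0,0.025],[0,0,0,0.079,0,0,0.025],[0,0,0,0.083,0,0,0.025],[0,0,0,0.083,0,0,0.025],[0,0,0,0.083,0,0,0.025]])

```text
clock: 10.2
position: [0.5482, -0.0799, 0.0816]
ee_rot: [0.993, -0.118, 0.001, -0.0]
ft_force: [1.7, -1.1, 5.5]
grip_width: 0.412
```

Emit:
move_arm(moves=[[0,0,0,0,0,0,0.025],[0,0,0,0,0,0,0.025],[0,0,0,0,0,0,0.055],[0,0,0,0,0,0,0.065],[0,0,0,0,0,0,0.065],[0,0,0,0,0,0,0.065],[0,0,0,0,0,-0.03,0.065],[0,0,0,0,0,-0.07,0.065],[0,0,0,0,0,-0.12,0.065],[0,0,0,0,0,-0.13,0.065]])

```text
clock: 11.2
position: [0.5492, -0.0801, 0.216]
ee_rot: [0.993, -0.119, 0.004, -0.001]
ft_force: [-0.0, 0.3, 0.2]
grip_width: 0.76
```

```bash
python3 -c "
from m import *
s=snap('side','s6.png'); go(.5,.34,.25,84)
a=np.radians(-13.7); ex=np.array([np.cos(a),np.sin(a)]); ey=np.array([-ex[1],ex[0]]); c=np.array([.5397,.0215])
g=blob(mask(s,(50,120,80),(75,255,255),(250,215,290,245))).mean(0); w=onz('side',[g],.063)[0]; print('marker',g,(w[:2]-c)@ex,(w[:2]-c)@ey)
for k in(.025,.032,.039): q=c+k*ex-.095*ey; print(k,proj('side',[*q,.097]).round(1)-[[210,180]])
cv2.imwrite('pics/c8.png',cv2.resize(s[180:260,210:310],None,fx=7,fy=7,interpolation=cv2.INTER_CUBIC)[:,:,::-1])"
```

```text
turn [-0.4 -0.2 82.4] shift [-0.1461 -0.3967 -0.035 ] at [ 0.549  -0.0799  0.2151] clock 11.25 F [ 0.1 -0.3  0.6] w 0.7606481448214654
marker [267.55555556 231.88888889] 0.03374049358692862 -0.12290838458520313
0.025 [[55.2 35.5]]
0.032 [[57.8 35.6]]
0.039 [[60.4 35.7]]
```

View pics/c8.png

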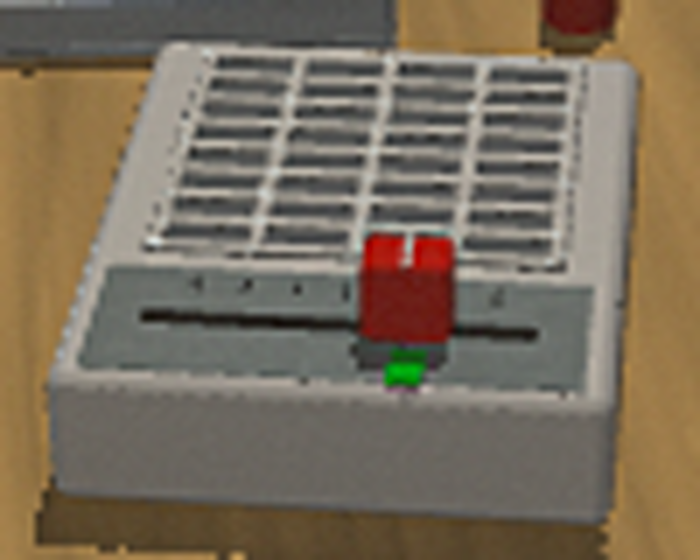

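In the side view the white line at crop (408,250) gives ex ≈ 33 mm and the marker gives 33.7 mm, so they are level. I'll clear the arm and cross-check from the top.

Emit:
move_arm(moves=[[0,0,0,-0.1,-0.4,-0.06,0.065],[0,0,0,-0.1,-0.4,-0.06,0.065],[0,0,0,-0.1,-0.4,-0.06,0.065],[0,0,0,-0.1,-0.4,-0.06,0.065],[0,0,0,-0.1,-0.4,-0.06,0.065],[0,0,0,-0.1,-0.4,-0.06,0.065],[0,0,0,-0.1,-0.4,-0.06,0.065],[0,0,0,-0.1,-0.4,-0.06,0.065],[0,0,0,-0.1,-0.4,-0.06,0.065],[0,0,0,-0.1,-0.4,-0.06,0.065]])

```text
clock: 12.25
position: [0.5423, 0.3362, 0.2686]
ee_rot: [0.993, -0.116, -0.001, 0.0]
ft_force: [-0.6, -1.1, 0.1]
grip_width: 0.76
```

```bash
python3 -c "
from m import *
t=snap('top','t7.png'); print(manip.get_obs()['position'])
a=np.radians(-13.7); ex=np.array([np.cos(a),np.sin(a)]); ey=np.array([-ex[1],ex[0]]); c=np.array([.5397,.0215])
for k in(.025,.032,.039): q=c+k*ex-.095*ey; print(k,(proj('top',[*q,.097])-[[260,160]]).round(1)*8)
g=blob(mask(t,(50,120,80),(75,255,255),(285,175,305,195))).mean(0); w=onz('top',[g],.063)[0]; print('marker',g,(w[:2]-c)@ex,(w[:2]-c)@ey)
cv2.imwrite('pics/c9.png',cv2.resize(t[160:220,260:320],None,fx=8,fy=8,interpolation=cv2.INTER_CUBIC)[:,:,::-1])"
```

```text
[0.54328428 0.33332653 0.26881635]
0.025 [[214.4 190.4]]
0.032 [[218.4 174.4]]
0.039 [[223.2 157.6]]
marker [295.41666667 185.16666667] 0.03153529984004966 -0.12538653639188674
```

View pics/c9.png

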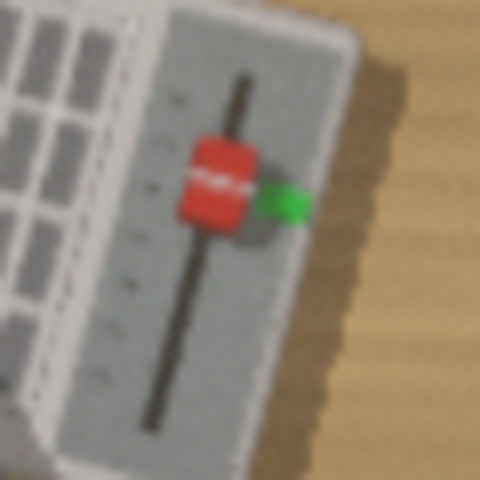

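The top view agrees: the line is at about 31 mm and the marker at 31.5 mm, with the marker unmoved. I'll let the arm settle, then hand in.

Emit:
move_arm(moves=[[0,0,0,0,0,0,0.065],[0,0,0,0,0,0,0.065],[0,0,0,0,0,0,0.065]])

```text
clock: 12.6
position: [0.5442, 0.3314, 0.2706]
ee_rot: [0.993, -0.119, 0.0, -0.0]
ft_force: [-0.1, 0.2, 0.7]
grip_width: 0.759
```

```bash
python3 -c "
from h import *
print(manip.hand_in())"
```

```text
the job is handed in; nothing more can be done
None
```

I put the buffer block down flat in the steel tray and slid the red fader level with the green marker. I handed in at 12.6 s with the arm clear of everything; no verdict was reported.

- **Buffer:** the side view after release showed it lying flat in the tray. The image measurement put it about 10 mm lengthwise and 24 mm crosswise of the tray's middle. That fit was rough: the rectangle came out about 109 x 56 mm against the real 95 x 26 mm, because the block's side face was included. I aimed for 15 mm crosswise.
- **Fader:** both views put the white line within about 1 mm of the marker's middle. The side view read 33 mm against 33.7 mm, and the top view 31 mm against 31.5 mm. The two views differ by about 2 mm overall, which is within the calibration error.
- **Marker:** it was at the same pixel in the top view before and after.
- **Polish bottles:** the arm stayed well above them, but I did not re-measure where they stood at the end.
- **Forces:** the largest wrist force printed was about 7 N.

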